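Clear the bar weight off the tray and stow the solder spool

TASK

A steel bar weight has been left lying across the top of the open aluminium tray. Lift it off and set it down flat on the bench, clear of the tray; then put the smaller of the two wire spools into the tray, standing flat on the tray's floor. Lower each into place in the gripper rather than dropping it, and leave everything else where it is.

Things in the scene. Friction and masses are not known exactly. Their poses are not given: they have to be found in the camera images.
- tray: open aluminium tray fixed to the bench, its long side (its y) within 0.3 rad of the world's x. Outside 86 mm (its x) x 150 mm (its y) x 50 mm high, walls and floor 5 mm: inside 76 x 140 mm, 45 mm deep. Origin: centre of its underside, on the bench (z = 0); inner floor at z = 5 mm, rim at z = 50 mm. The bench left (+y) of it is clear for at least 140 mm from its side, up to the 86 mm high soldering station.
- bar_weight: the bar weight across the tray: grey steel bar 100 (its x) x 50 (its y) x 25 mm high, 0.55 to 0.95 kg; grip across the 50 mm. Origin: centre of its underside. Starts on the rim (underside z = 50 mm), its x within 0.12 rad of the tray's x, centre within 9 mm of the tray's; the mouth is open 35 mm or more on either side of it, room for a finger but not for a spool.
- small_spool: the smaller of two wire spools: light grey flanges, silvery wire, standing on its flange; 54 mm flange diameter, 32 mm high, flanges 3 mm thick on a thinner core, 0.10 to 0.21 kg. Grip across both flanges. Origin: centre of its underside; round, so its yaw does not matter.
- large_spool: bystander: the larger wire spool, 64 mm diameter, 40 mm high, dark flanges, red wire, standing on its flange. Origin: centre of its underside. The two spools stand right (-y) of the tray, one nearer the robot than the other, in either order, 100 mm or more between centres.
- spare_weight: bystander: a second bar weight, same 100 x 50 x 25 mm, lying on the bench beyond the tray. Origin: centre of its underside.
- wax_bottle: bystander: capped bottle, 52 mm diameter, 125 mm high, standing beyond the tray to the right. Origin: centre of its underside.
- tape_measure: bystander: tape measure, 80 x 62 x 37 mm, on the bench beyond the tray to the left. Origin: centre of its underside.
Things that resemble listed ones, but are neither listed nor needed, are in the scene too. What is shaped like the small_spool but blue is not meant.

How it is judged:
By the outcome, as a careful person would: the job done as asked, in the order asked, and still so for the second after the job is handed in, with the robot touching nothing.
It also fails if it takes over 58 s, if anything falls off the work surface, if the arm or the gripper's body presses on something with over 40 N, if the wrist force passes 120 N, or if a joint passes its speed limit or range.

ROBOT

A 6-joint arm with a two-finger parallel gripper is mounted at the origin on the work surface; the furniture and walls round the work are solid. World frame = base frame: x ahead of the robot, y to its left, z up, the work surface at z = 0. Lengths are in m, angles in degrees, forces in N, time in s.
With the tool pointing down it reaches from about 0.375 to 0.9 m from the base axis. Payload 3.1 kg.
Tool frame: the origin (TCP) lies on the centre line of the jaws, within the pads' length; the fingertips stand finger_overhang ahead of it and the grasp point (between the pads) lies 5 mm behind it (finger_overhang is the distance from the TCP to the fingertips, in m); z points along the fingers, y is the line along which they close (so a half turn about z gives the same grasp; the last joint's range is limited). The gripper opens to 87 mm and grips with 3 to 60 N. Pads are 19 mm wide; open, the fingers measure 117 mm over their backs; the gripper's body (75 mm by 190 mm) begins 51 mm behind the grasp point.
Start: joints at [-73.425, 30.224, 82.088, -0, 67.689, -10.227], TCP at [0.282, -0.558, 0.237] pointing down, gripper open.
Joint ranges: [-176.69, 176.69], [-43.24, 126.21], [12.49, 139.97], [-82, 262], [0, 151.66], [-163.58, 163.58]. Speed limits (degrees/s): [159.86, 159.86, 180, 180, 180, 180].

INTERFACE

Orientations are given as a 3x3 rotation matrix whose columns are the frame's x, y, z axes.
In Python, from rig import read_state, capture, calibration, hand_in, finger_overhang gives the robot as it stands.
- The arm moves only by the tool send_rows, never from a script. Its argument "plan" is a list of rows, each a list of 5 numbers: the closure in counts, from 0 (fully open) to 255 (shut), then the shift along the tool's x, y, z in m, then the turn about the tool's z in rad. A call has 1 to 20 rows; each row shifts and turns the commanded pose from where the row before left it, along the tool's axes as they then stand; what a row does not reach is not made up. A row lasts 1/12 s, in which the tool goes at most 41.7 mm and 7.16 degrees, less where a joint would pass 70% of its speed; a pose out of reach is approached as far as the arm can. A call is refused whole if a number of a shift passes 0.0417 or a number of a turn 0.125, either way. A call with a gripper value outside its range is refused whole. The fingers move at their own pace and stop on an object; the grip force is fixed at half the most. Time passes only in rows, so rows that do not move let the fingers close. It gives the time, the measured TCP pose, the force, the opening and the grip force at its end, in the units of the state.
- read_state(): the state, without advancing time (a new reading comes with each control period).
- capture(name): name is "side" or "top"; returns (picture, depth): 480x640x3 uint8, blue, green, red; 480x640 float32, m along the optical axis (not along the pixel's ray), 0 where there is no reading.
- calibration(name): a dict with "fx", "fy", "cx", "cy" (pixels), "xyz" and "rotation" of the camera in the world. Camera axes: x right, y down, z forward; pixel columns grow to the right and rows downward; lengths in m; the calibration is good to about 2 mm. A picture is of the moment at which its call begins. calibration takes no time and is no camera call.
- hand_in(): hands the job in; it is judged then, once.
The state is a dict: "time_s": time; "joint_positions": joint angles; "qvel": joint speeds; "tau": joint torques, N m; "position": TCP position; "tcp_rot": TCP orientation; "force": force on the tool from outside, world axes, zero at the start; "moment": the same for the moment, N m; "opening": opening from 0.0 (shut) to 1.0 (fully open); "grasp_force": force on a finger pad.
Only numpy, scipy, OpenCV 4.12 (cv2) and the standard library are available. Lean on these libraries where they do the work, as an engineer would, in place of code of your own. Each camera call takes 0.05 s, during which the arm holds its last target. There are 200 camera calls.

## Working session

There is one attempt and no reset: what is moved stays moved. The work goes in short steps, Python scripts to look and compute and a tool call to move; the robot and the scene stay as the last step left them, time stands still between calls to the robot, and variables do not carry over. Pictures are saved under pics/ and viewed, at most 10 in all, crops included, and the job is handed in when it is done.

Besides the shell and the picture viewer there is one more tool, called as name(argument=value, ...) on one line, values as JSON. send_rows: Moves the arm, as the interface text tells. Its arguments: {"type":"object","properties":{"plan":{"type":"array","items":{"type":"array","items":{"type":"number"}}}},"required":["plan"]}

```bash
mkdir -p pics
cat > h.py <<'E'
import numpy as np, cv2
from rig import *
def cloud(n):
    p,d=capture(n);c=calibration(n)
    v,u=np.mgrid[:480,:640]
    P=np.stack([(u-c['cx'])/c['fx']*d,(v-c['cy'])/c['fy']*d,d],-1)@np.array(c['rotation']).T+np.array(c['xyz'])
    P[d==0]=np.nan
    return p,P
E
python3 - <<'E'
from h import *
for n in('top','side'):
    p,P=cloud(n); cv2.imwrite(f'pics/{n}1.png',p); np.savez(f'{n}1.npz',p=p,P=P)
    c=calibration(n);print(n,c['xyz'],np.round(c['rotation'],3).tolist(),c['fx'])
print(finger_overhang if not callable(finger_overhang) else finger_overhang())
s=read_state();print(s['time_s'],s['position'],np.round(s['tcp_rot'],3).tolist(),s['opening'])
E
```

```text
top [ 0.50245212 -0.0184779   0.95649295] [[0.015, -0.995, 0.101], [-1.0, -0.018, -0.024], [0.026, -0.101, -0.995]] 479.56250881950535
side [ 0.45406609 -0.74981779  0.68002787] [[0.985, -0.108, 0.135], [-0.173, -0.625, 0.761], [0.002, -0.773, -0.634]] 463.31241943112474
0.014
0.1 [ 0.28167076 -0.55721721  0.23567154] [[0.893, 0.451, -0.001], [0.451, -0.893, 0.002], [0.0, -0.002, -1.0]] 0.9968463778516411
```

View pics/top1.png

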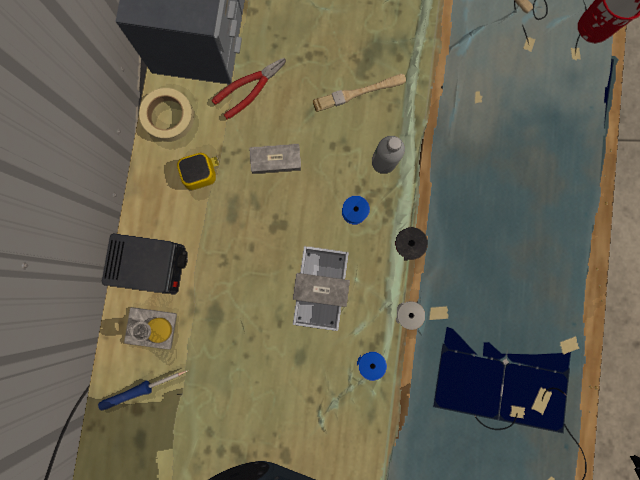

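View pics/side1.png

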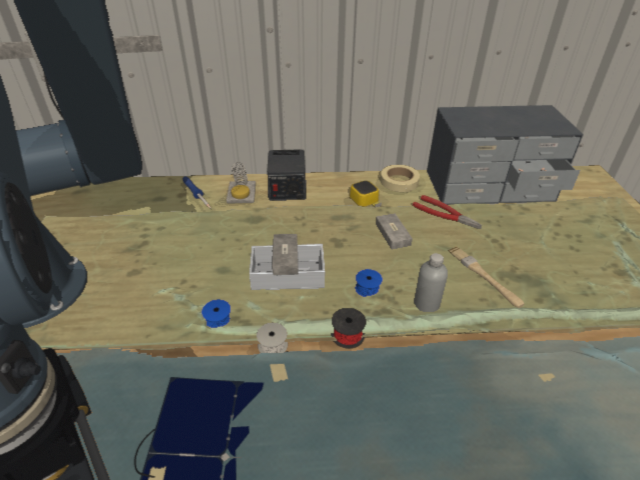

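The top view shows the tray at about (321,289) with the bar across it at (321,290). The spool-like things are the light grey one at (411,315), the dark one with red wire at (411,243), and blue ones at (355,209) and (372,366). The grey one fits small_spool: light flanges, silvery wire and smaller than the dark one. In the side view it is at (272,338). I'll confirm it in a crop and measure.

```bash
cat >> h.py <<'E'
def rect(P,c,r,z0,z1,extra=None):
    m=(np.hypot(P[...,0]-c[0],P[...,1]-c[1])<r)&(P[...,2]>z0)&(P[...,2]<z1)
    if extra is not None:m&=extra
    Q=P[m]
    (cx,cy),(w,h),a=cv2.minAreaRect((Q[:,:2]*1000).astype(np.float32))
    return len(Q),np.round([cx,cy,w,h,a],1),np.round(np.percentile(Q[:,2],[5,50,95])*1000,1)
E
python3 - <<'E'
from h import *
f=np.load('top1.npz');p,P=f['p'],f['P']
for n,(u,v) in dict(bar=(321,283),sp=(416,319),big=(418,247),blue1=(348,214),blue2=(366,371),bench=(240,300),station=(140,265)).items(): print(n,np.round(P[v,u]*1000,1))
b=P[283,321][:2]; s=P[319,416][:2]; l=P[247,418][:2]
print('bar',rect(P,b,.07,.066,.09))
print('tray',rect(P,b,.1,.042,.056), rect(P,b,.1,.042,.09))
print('small',rect(P,s,.05,.026,.04)); print('large',rect(P,l,.05,.034,.05))
f2=np.load('side1.npz');p2,P2=f2['p'],f2['P']
print('side bar',rect(P2,b,.075,.069,.09),'tray',rect(P2,b,.1,.042,.056),'small',rect(P2,s,.05,.026,.04),'large',rect(P2,l,.05,.034,.05))
# circle fits in side/top
c1=cv2.resize(p[200:350,330:450],None,fx=3.2,fy=3.2,interpolation=2); c2=cv2.resize(p2[290:360,230:380],None,fx=2.6,fy=2.6,interpolation=2)
o=np.zeros((max(c1.shape[0],c2.shape[0]),c1.shape[1]+c2.shape[1],3),np.uint8);o[:c1.shape[0],:c1.shape[1]]=c1;o[:c2.shape[0],c1.shape[1]:]=c2
cv2.imwrite('pics/crop.png',o)
E
```

```text
bar [524.7 -45.9  72.8]
sp [ 459.7 -230.2   33.4]
big [ 597.8 -233.4   39.8]
blue1 [661.1 -98.1  31.5]
blue2 [ 360.5 -135.2   29.3]
bench [490.5 111.2   0.6]
station [551.6 281.1  85.8]
bar (1481, array([512.7, -46.2,  99.8,  49.8,  83.3]), array([73. , 75.5, 77.9]))
tray (524, array([516.2, -46.1,  86.1, 150.1,  83. ]), array([46.4, 50.2, 53. ])) (2005, array([516.1, -46.6,  99.8, 150.1,  83.4]), array([48.6, 74.8, 77.6]))
small (618, array([ 466.2, -220.3,   51.5,   53. ,    0.7]), array([29.8, 32.6, 35.3]))
large (836, array([ 605.4, -220.1,   62.2,   62.5,   89.1]), array([37.9, 40.6, 43.3]))
side bar (845, array([514. , -45. , 101.4,  49.8,  83.1]), array([72.4, 74.7, 76.6])) tray (600, array([517. , -47.8,  97. , 149.7,  82.8]), array([42.6, 48.6, 52.7])) small (592, array([ 467.5, -219.4,   52.7,   54.5,   27. ]), array([29.9, 31.8, 33.6])) large (765, array([ 606.4, -219.6,   63.1,   61.3,   75.2]), array([37.7, 39.6, 41.5]))
```

View pics/crop.png

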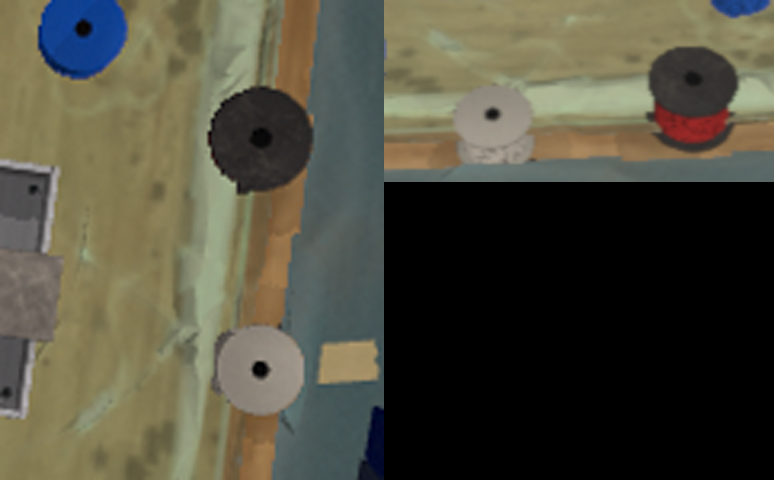

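The crop confirms it: the light grey spool (at (260,370) in the crop) has silvery wire and a 54 mm flange, and stands at (0.467,-0.220). The bar is at (0.513,-0.046) with its long axis at 83.3°, and the tray at (0.5165,-0.047) at the same angle. All sizes and heights agree with those given. I'll turn and move above the bar.

send_rows(plan=[[0, 0, 0, 0, -0.0986], [0, 0, 0, 0, -0.0986], [0, 0, 0, 0, -0.0986], [0, 0, 0, 0, -0.0986], [0, 0, 0, 0, -0.0986], [0, 0, 0, 0, -0.0986], [0, 0, 0, 0, -0.0986], [0, 0, 0, 0, -0.0986], [0, 0, 0, 0, -0.0986], [0, 0, 0, 0, -0.0986], [0, 0.02, 0.006, 0, 0], [0, 0.0297, 0.00945, 0, 0], [0, 0.0297, 0.00945, 0, 0], [0, 0.0297, 0.00945, 0, 0], [0, 0.0297, 0.00945, 0, 0], [0, 0.0297, 0.00945, 0, 0], [0, 0.0297, 0.00945, 0, 0], [0, 0.0297, 0.00945, 0, 0], [0, 0.0297, 0.00945, 0, 0], [0, 0.0297, 0.00945, 0, 0]])

```text
time_s: 1.77
position: [0.406, -0.2815, 0.2363]
tcp_rot: [[0.117, 0.993, -0.0], [0.993, -0.117, 0.001], [0.001, -0.001, -1.0]]
force: [0.2, -0.9, 0.5]
opening: 1.002
grasp_force: 0.0
```

send_rows(plan=[[0, 0.0297, 0.00945, 0, 0], [0, 0.0297, 0.00945, 0, 0], [0, 0.0297, 0.00945, 0, 0], [0, 0.0297, 0.00945, 0, 0], [0, 0.0297, 0.00945, 0, 0], [0, 0.0297, 0.00945, 0, 0], [0, 0.0297, 0.00945, 0, 0], [0, 0.02, 0.007, 0, 0], [0, 0, 0, 0, 0], [0, 0, 0, 0, 0], [0, 0, 0, 0, 0]])

```text
time_s: 2.68
position: [0.5046, -0.0656, 0.2363]
tcp_rot: [[0.116, 0.993, -0.001], [0.993, -0.116, -0.0], [-0.0, -0.001, -1.0]]
force: [-0.8, -0.7, -0.9]
opening: 0.998
grasp_force: 0.0
```

```bash
cat >> h.py <<'E'
def delta(x,y,z,yaw=83.3):
    s=read_state();R=np.array(s['tcp_rot'])
    a=np.degrees(np.arctan2(R[1,0],R[0,0]))
    print('t',round(s['time_s'],2),'pos',np.round(s['position'],4),'yaw',round(a,2),'F',np.round(s['force'],1),'open',round(s['opening'],3),'g',round(s['grasp_force'],1),'tilt',np.round(R[:2,2],4))
    print('tool shift',np.round(R.T@(np.array([x,y,z])-s['position']),4),'turn',round(np.radians(a-yaw),4))
E
python3 -c "
from h import *
delta(.5133,-.0456,.068)"
```

```text
t 2.68 pos [ 0.5046 -0.0656  0.2363] yaw 83.32 F [-0.8 -0.7 -0.9] open 0.998 g 0.0 tilt [-0.0009 -0.0003]
tool shift [0.0209 0.0064 0.1683] turn 0.0003
```

send_rows(plan=[[0, 0.0105, 0.0032, 0, 0], [0, 0.0105, 0.0032, 0, 0], [0, 0, 0, 0.02, 0], [0, 0, 0, 0.02, 0], [0, 0, 0, 0.02, 0], [0, 0, 0, 0.02, 0], [0, 0, 0, 0.02, 0], [0, 0, 0, 0.02, 0], [0, 0, 0, 0.012, 0], [0, 0, 0, 0.012, 0], [0, 0, 0, 0.01, 0], [0, 0, 0, 0.008, 0], [0, 0, 0, 0.006, 0], [0, 0, 0, 0, 0], [0, 0, 0, 0, 0], [0, 0, 0, 0, 0]])

```text
time_s: 4.02
position: [0.5143, -0.0453, 0.069]
tcp_rot: [[0.117, 0.993, 0.001], [0.993, -0.117, -0.0], [-0.0, 0.001, -1.0]]
force: [-0.8, -0.1, 0.1]
opening: 0.997
grasp_force: 0.0
```

```bash
python3 -c "
from h import *
delta(.5133,-.0456,.068)"
```

```text
t 4.02 pos [ 0.5143 -0.0453  0.069 ] yaw 83.29 F [-0.8 -0.1  0.1] open 0.997 g 0.0 tilt [ 0.001  -0.0003]
tool shift [-0.0004 -0.001   0.001 ] turn -0.0002
```

send_rows(plan=[[50, 0, 0, 0.001, 0], [90, 0, 0, 0, 0], [120, 0, 0, 0, 0], [160, 0, 0, 0, 0], [255, 0, 0, 0, 0], [255, 0, 0, 0, 0], [255, 0, 0, 0, 0], [255, 0, 0, 0, 0], [255, 0, 0, 0, 0], [255, 0, 0, 0, 0], [255, 0, 0, 0, 0], [255, 0, 0, 0, 0]])

```text
time_s: 5.02
position: [0.5125, -0.0449, 0.0675]
tcp_rot: [[0.116, 0.993, -0.003], [0.993, -0.116, 0.001], [0.0, -0.003, -1.0]]
force: [-5.2, -1.3, 5.2]
opening: 0.577
grasp_force: 30.1
```

send_rows(plan=[[255, 0, 0, -0.003, 0], [255, 0, 0, -0.005, 0], [255, 0, 0, -0.008, 0], [255, 0, 0, -0.01, 0], [255, 0, 0, -0.012, 0], [255, 0, 0, -0.012, 0], [255, 0, 0, -0.008, 0], [255, 0, 0, -0.004, 0], [255, 0, 0, 0, 0], [255, 0, 0, 0, 0], [255, 0, 0, 0, 0]])

```text
time_s: 5.93
position: [0.5134, -0.045, 0.1291]
tcp_rot: [[0.117, 0.993, -0.001], [0.993, -0.117, 0.0], [0.0, -0.001, -1.0]]
force: [-2.0, -0.3, -7.2]
opening: 0.575
grasp_force: 30.1
```

```bash
python3 -c "
from h import *
delta(.49,.087,.13)
p,P=cloud('side');cv2.imwrite('pics/lift.png',p[150:400,150:450])
t=np.load('top1.npz')['P']
m=(t[...,2]>.03)&(t[...,0]>.40)&(t[...,0]<.60)&(t[...,1]>.02)
print('nearest tall thing on left', np.nanmin(t[...,1][m]), t[m][np.nanargmin(t[...,1][m])])
"
```

```text
t 5.93 pos [ 0.5134 -0.045   0.1291] yaw 83.3 F [-2.  -0.3 -7.2] open 0.575 g 30.1 tilt [-0.0011  0.0004]
tool shift [ 0.1284 -0.0387 -0.0008] turn -0.0001
nearest tall thing on left 0.2087349885571988 [0.56835711 0.20873499 0.04807873]
```

View pics/lift.png

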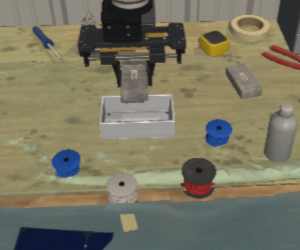

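The bar is held level and clear of the tray, which is at (137,117) in the crop. I'll carry it left and lower it.

send_rows(plan=[[255, 0.006, 0, 0, 0], [255, 0.012, 0, 0, 0], [255, 0.018, 0, 0, 0], [255, 0.02, 0, 0, 0], [255, 0.02, 0, 0, 0], [255, 0.02, 0, 0, 0], [255, 0.02, 0, 0, 0], [255, 0.016, 0, 0, 0], [255, 0.01, 0, 0, 0], [255, 0.003, 0, 0, 0], [255, 0, 0, 0.005, 0], [255, 0, 0, 0.012, 0], [255, 0, 0, 0.015, 0], [255, 0, 0, 0.015, 0], [255, 0, 0, 0.015, 0], [255, 0, 0, 0.015, 0], [255, 0, 0, 0.012, 0], [255, 0, 0, 0.008, 0], [255, 0, 0, 0.005, 0], [255, 0, 0, 0, 0]])

```text
time_s: 7.65
position: [0.5304, 0.0982, 0.0265]
tcp_rot: [[0.118, 0.993, -0.002], [0.993, -0.118, -0.0], [-0.0, -0.002, -1.0]]
force: [-0.6, -0.2, -7.9]
opening: 0.575
grasp_force: 30.1
```

send_rows(plan=[[255, 0, 0, 0.003, 0], [255, 0, 0, 0.002, 0], [255, 0, 0, 0, 0], [255, 0, 0, 0, 0]])

```text
time_s: 7.98
position: [0.5311, 0.0988, 0.0229]
tcp_rot: [[0.117, 0.993, 0.001], [0.993, -0.117, -0.0], [0.0, 0.001, -1.0]]
force: [0.4, -0.8, -6.5]
opening: 0.576
grasp_force: 30.1
```

```bash
python3 -c "
from h import *
delta(.53,.099,.0175)"
```

```text
t 7.98 pos [0.5311 0.0988 0.0229] yaw 83.3 F [ 0.4 -0.8 -6.5] open 0.576 g 30.1 tilt [ 0.0008 -0.    ]
tool shift [ 0.0001 -0.0011  0.0054] turn 0.0
```

send_rows(plan=[[255, 0, 0, 0.0015, 0], [255, 0, 0, 0.0015, 0], [255, 0, 0, 0.001, 0], [255, 0, 0, 0, 0], [255, 0, 0, 0, 0], [255, 0, 0, 0, 0]])

```text
time_s: 8.48
position: [0.5308, 0.0988, 0.0185]
tcp_rot: [[0.117, 0.993, -0.0], [0.993, -0.117, 0.0], [0.0, -0.0, -1.0]]
force: [-0.2, -1.2, -7.6]
opening: 0.574
grasp_force: 30.1
```

send_rows(plan=[[255, 0, 0, 0.001, 0], [255, 0, 0, 0, 0], [255, 0, 0, 0, 0]])

```text
time_s: 8.73
position: [0.5309, 0.0988, 0.0176]
tcp_rot: [[0.117, 0.993, 0.0], [0.993, -0.117, 0.0], [0.0, 0.0, -1.0]]
force: [-0.5, 0.4, -7.2]
opening: 0.572
grasp_force: 30.1
```

send_rows(plan=[[255, 0, 0, 0.0007, 0], [255, 0, 0, 0, 0], [255, 0, 0, 0, 0]])

```text
time_s: 8.98
position: [0.531, 0.0988, 0.0176]
tcp_rot: [[0.117, 0.993, 0.001], [0.993, -0.117, -0.0], [0.0, 0.001, -1.0]]
force: [-1.1, -0.3, 2.9]
opening: 0.571
grasp_force: 30.1
```

send_rows(plan=[[255, 0, 0, 0.0005, 0], [255, 0, 0, 0, 0], [255, 0, 0, 0, 0]])

```text
time_s: 9.23
position: [0.531, 0.0988, 0.0176]
tcp_rot: [[0.117, 0.993, 0.001], [0.993, -0.117, -0.0], [0.0, 0.001, -1.0]]
force: [-2.0, 0.2, 7.4]
opening: 0.572
grasp_force: 30.0
```

The bar is seated: the vertical force reversed. I'll release it and rise.

send_rows(plan=[[110, 0, 0, 0, 0], [95, 0, 0, 0, 0], [70, 0, 0, 0, 0], [40, 0, 0, 0, 0], [0, 0, 0, 0, 0], [0, 0, 0, 0, 0], [0, 0, 0, 0, 0], [0, 0, 0, -0.01, 0], [0, 0, 0, -0.02, 0], [0, 0, 0, -0.025, 0], [0, 0, 0, -0.025, 0], [0, 0, 0, -0.025, 0], [0, 0, 0, -0.02, 0], [0, 0, 0, -0.01, 0], [0, 0, 0, 0, 0], [0, 0, 0, 0, 0]])

```text
time_s: 10.57
position: [0.5307, 0.0988, 0.1516]
tcp_rot: [[0.117, 0.993, 0.001], [0.993, -0.117, -0.0], [0.0, 0.001, -1.0]]
force: [-0.6, 0.6, -1.5]
opening: 1.0
grasp_force: 0.0
```

```bash
python3 -c "
from h import *
delta(.467,-.22,.0155)"
```

```text
t 10.57 pos [0.5307 0.0988 0.1516] yaw 83.3 F [-0.6  0.6 -1.5] open 1.0 g 0.0 tilt [ 0.0007 -0.    ]
tool shift [-0.3241 -0.0261  0.1361] turn -0.0001
```

send_rows(plan=[[0, -0.0121, -0.001, 0, 0], [0, -0.025, -0.002, 0, 0], [0, -0.025, -0.002, 0, 0], [0, -0.025, -0.002, 0, 0], [0, -0.025, -0.002, 0, 0], [0, -0.025, -0.002, 0, 0], [0, -0.025, -0.002, 0, 0], [0, -0.025, -0.002, 0, 0], [0, -0.025, -0.002, 0, 0], [0, -0.025, -0.002, 0, 0], [0, -0.025, -0.002, 0, 0], [0, -0.025, -0.002, 0, 0], [0, -0.025, -0.002, 0, 0], [0, -0.012, -0.001, 0, 0], [0, 0, 0, 0, 0], [0, 0, 0, 0, 0], [0, 0, 0, 0, 0]])

```text
time_s: 11.98
position: [0.4664, -0.2187, 0.1507]
tcp_rot: [[0.116, 0.993, -0.002], [0.993, -0.116, 0.002], [0.002, -0.002, -1.0]]
force: [0.5, 0.4, 0.1]
opening: 1.001
grasp_force: 0.0
```

```bash
python3 -c "
from h import *
delta(.467,-.22,.0155)
p,P=cloud('top'); cv2.imwrite('pics/top2.png',p)
print('bar',rect(P,(.531,.099),.08,.015,.035)); print('tray',rect(P,(.5165,-.047),.1,.042,.056))
p,P=cloud('side');print('small',rect(P,(.467,-.22),.05,.028,.038))
"
```

```text
t 11.98 pos [ 0.4664 -0.2187  0.1507] yaw 83.32 F [0.5 0.4 0.1] open 1.001 g 0.0 tilt [-0.0018  0.0019]
tool shift [-0.0015  0.001   0.1352] turn 0.0003
bar (1339, array([531.4,  97.5, 100. ,  49.9,  83.1]), array([22.7, 25.5, 28.1]))
tray (683, array([516.2, -46.3,  86.1, 150.2,  82.8]), array([45.6, 50.1, 52.9]))
small (594, array([ 468. , -219.6,   53.2,   52.3,   44.6]), array([29.9, 31.8, 33.5]))
```

View pics/top2.png

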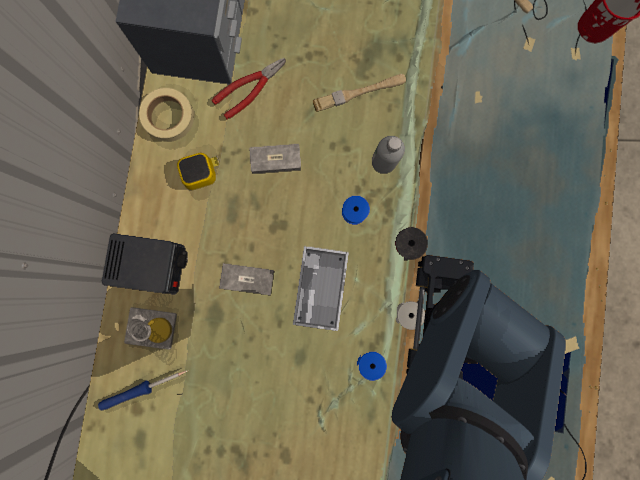

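The bar lies flat on the bench at (246,280), and the tray at (321,289) is open and empty. Now I'll descend on the spool.

send_rows(plan=[[0, -0.001, 0.001, 0.01, 0], [0, 0, 0, 0.018, 0], [0, 0, 0, 0.018, 0], [0, 0, 0, 0.018, 0], [0, 0, 0, 0.018, 0], [0, 0, 0, 0.016, 0], [0, 0, 0, 0.012, 0], [0, 0, 0, 0.01, 0], [0, 0, 0, 0.007, 0], [0, 0, 0, 0.004, 0], [0, 0, 0, 0, 0], [0, 0, 0, 0, 0], [0, 0, 0, 0, 0]])

```text
time_s: 13.17
position: [0.4684, -0.2214, 0.0209]
tcp_rot: [[0.117, 0.993, 0.001], [0.993, -0.117, -0.001], [-0.001, 0.001, -1.0]]
force: [0.3, -0.0, -0.3]
opening: 1.0
grasp_force: 0.0
```

```bash
python3 -c "
from h import *
delta(.467,-.22,.0157)"
```

```text
t 13.17 pos [ 0.4684 -0.2214  0.0209] yaw 83.3 F [ 0.3 -0.  -0.3] open 1.0 g 0.0 tilt [ 0.001  -0.0008]
tool shift [ 0.0012 -0.0016  0.0052] turn 0.0001
```

send_rows(plan=[[0, 0.001, -0.001, 0.003, 0], [0, 0, 0, 0.002, 0], [0, 0, 0, 0, 0], [0, 0, 0, 0, 0], [0, 0, 0, 0, 0]])

```text
time_s: 13.58
position: [0.4672, -0.2201, 0.0154]
tcp_rot: [[0.117, 0.993, 0.0], [0.993, -0.117, -0.0], [-0.0, 0.0, -1.0]]
force: [-0.6, -0.6, -0.1]
opening: 0.995
grasp_force: 0.0
```

send_rows(plan=[[40, 0, 0, 0, 0], [70, 0, 0, 0, 0], [85, 0, 0, 0, 0], [95, 0, 0, 0, 0], [105, 0, 0, 0, 0], [120, 0, 0, 0, 0], [255, 0, 0, 0, 0], [255, 0, 0, 0, 0], [255, 0, 0, 0, 0], [255, 0, 0, 0, 0], [255, 0, 0, 0, 0], [255, 0, 0, 0, 0]])

```text
time_s: 14.58
position: [0.467, -0.22, 0.0153]
tcp_rot: [[0.117, 0.993, -0.0], [0.993, -0.117, 0.0], [0.0, -0.0, -1.0]]
force: [-0.2, 0.4, 0.5]
opening: 0.589
grasp_force: 29.9
```

The opening of 51 mm is less than the 54 mm flange, so I'll look before lifting.

```bash
python3 -c "
from h import *
delta(.467,-.22,.0155)
p,P=cloud('side');cv2.imwrite('pics/grip.png',cv2.resize(p[270:380,200:350],None,fx=4,fy=4,interpolation=2))
m=(np.hypot(P[...,0]-.467,P[...,1]+.22)<.035)&(P[...,2]>.026)&(P[...,2]<.037);print(m.sum(),np.round(np.nanmin(P[m],0),4),np.round(np.nanmax(P[m],0),4))"
```

```text
t 14.58 pos [ 0.467  -0.22    0.0153] yaw 83.3 F [-0.2  0.4  0.5] open 0.589 g 29.9 tilt [-0.0002  0.0001]
tool shift [-0.     -0.     -0.0002] turn -0.0001
507 [ 0.4325 -0.2464  0.0262] [ 0.4984 -0.1907  0.0365]
```

View pics/grip.png

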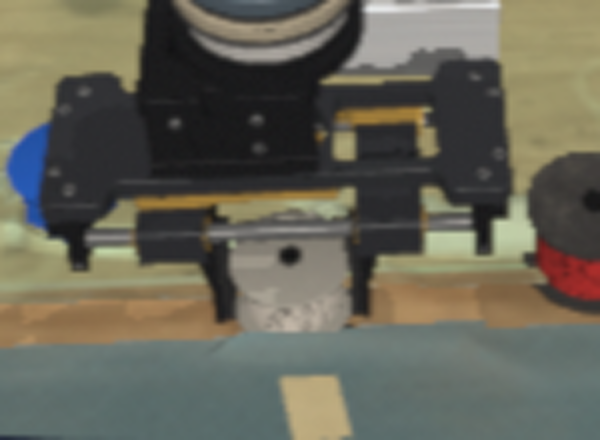

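The spool stands level between the fingers at (290,270), centred in the grip. I'll lift it.

send_rows(plan=[[255, 0, 0, -0.002, 0], [255, 0, 0, -0.004, 0], [255, 0, 0, -0.008, 0], [255, 0, 0, -0.012, 0], [255, 0, 0, -0.015, 0], [255, 0, 0, -0.015, 0], [255, 0, 0, -0.015, 0], [255, 0, 0, -0.015, 0], [255, 0, 0, -0.012, 0], [255, 0, 0, -0.006, 0], [255, 0, 0, 0, 0], [255, 0, 0, 0, 0], [255, 0, 0, 0, 0]])

```text
time_s: 15.72
position: [0.4667, -0.2197, 0.1189]
tcp_rot: [[0.117, 0.993, -0.001], [0.993, -0.117, 0.001], [0.001, -0.001, -1.0]]
force: [-0.1, -0.2, -1.4]
opening: 0.591
grasp_force: 29.9
```

```bash
python3 -c "
from h import *
delta(.5165,-.047,.0205)
p,P=cloud('side');cv2.imwrite('pics/lift2.png',cv2.resize(p[200:380,180:370],None,fx=3,fy=3,interpolation=2))"
```

```text
t 15.72 pos [ 0.4667 -0.2197  0.1189] yaw 83.29 F [-0.1 -0.2 -1.4] open 0.591 g 29.9 tilt [-0.0009  0.0007]
tool shift [0.1773 0.0294 0.0985] turn -0.0001
```

View pics/lift2.png

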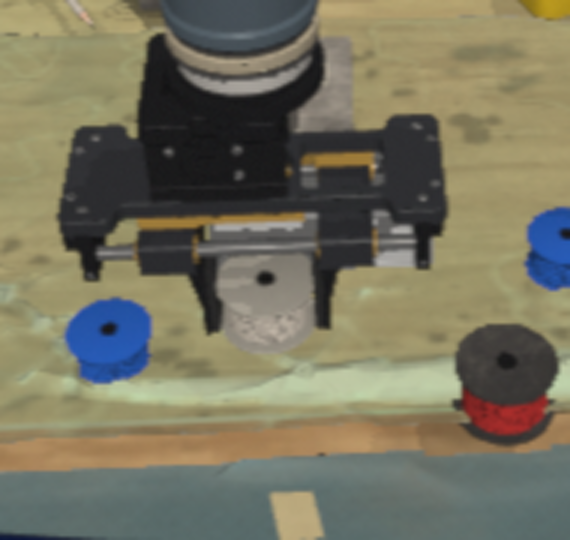

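The spool is held level at (265,300), off the bench. I'll measure its offset in the grip before placing it.

```bash
python3 -c "
from h import *
p,P=cloud('side')
g=p.astype(int);grey=(g.max(-1)-g.min(-1)<40)&(g.mean(-1)>110)
print(rect(P,(.467,-.225),.045,.128,.141,grey))
m=grey&(np.hypot(P[...,0]-.467,P[...,1]+.225)<.045)&(P[...,2]>.128)&(P[...,2]<.141)
Q=P[m];print(Q.min(0),Q.max(0))
A=np.c_[Q[:,:2],np.ones(len(Q))];print('plane slope',np.linalg.lstsq(A,Q[:,2],rcond=None)[0])
v,u=np.where(m);print(u.min(),u.max(),v.min(),v.max())
m=grey&(np.hypot(P[...,0]-.467,P[...,1]+.225)<.045)&(P[...,2]>.09)&(P[...,2]<.141);print('lowest grey',np.percentile(P[m][:,2],[.5,2]),P[m][:,1].min())
"
```

```text
(530, array([ 466.7, -221.5,   47.5,   49.9,   82.9]), array([133.4, 135.2, 136.8]))
[ 0.44175714 -0.24530572  0.12867716] [ 0.49158125 -0.19741967  0.1375885 ]
plane slope [-0.00679585  0.00361061  0.13910064]
252 283 285 305
lowest grey [0.10346801 0.10444912] -0.24573507893121316
```

send_rows(plan=[[255, 0.007, 0.0012, 0, 0], [255, 0.014, 0.0023, 0, 0], [255, 0.02, 0.0033, 0, 0], [255, 0.02, 0.0033, 0, 0], [255, 0.02, 0.0033, 0, 0], [255, 0.02, 0.0033, 0, 0], [255, 0.02, 0.0033, 0, 0], [255, 0.02, 0.0033, 0, 0], [255, 0.018, 0.003, 0, 0], [255, 0.013, 0.0022, 0, 0], [255, 0.005, 0.0008, 0, 0], [255, 0, 0, 0, 0], [255, 0, 0, 0, 0], [255, 0, 0, 0, 0]])

```text
time_s: 16.98
position: [0.5167, -0.0482, 0.1192]
tcp_rot: [[0.117, 0.993, -0.0], [0.993, -0.117, -0.0], [-0.0, -0.0, -1.0]]
force: [-0.0, 0.2, -1.0]
opening: 0.594
grasp_force: 29.9
```

```bash
python3 -c "
from h import *
delta(.5165,-.047,.0203)"
```

```text
t 16.98 pos [ 0.5167 -0.0482  0.1192] yaw 83.27 F [-0.   0.2 -1. ] open 0.594 g 29.9 tilt [-0.0004 -0.0001]
tool shift [ 0.0012 -0.0003  0.0989] turn -0.0005
```

send_rows(plan=[[255, 0.001, 0, 0.006, 0], [255, 0, 0, 0.012, 0], [255, 0, 0, 0.014, 0], [255, 0, 0, 0.014, 0], [255, 0, 0, 0.014, 0], [255, 0, 0, 0.012, 0], [255, 0, 0, 0.009, 0], [255, 0, 0, 0.006, 0], [255, 0, 0, 0.004, 0], [255, 0, 0, 0.003, 0], [255, 0, 0, 0, 0], [255, 0, 0, 0, 0], [255, 0, 0, 0, 0]])

```text
time_s: 18.07
position: [0.5174, -0.0467, 0.0258]
tcp_rot: [[0.117, 0.993, 0.001], [0.993, -0.117, -0.0], [-0.0, 0.001, -1.0]]
force: [-0.2, -0.2, -2.1]
opening: 0.594
grasp_force: 29.9
```

send_rows(plan=[[255, 0, 0, 0.0015, 0], [255, 0, 0, 0.001, 0], [255, 0, 0, 0, 0], [255, 0, 0, 0, 0], [255, 0, 0, 0, 0]])

```text
time_s: 18.48
position: [0.5171, -0.0467, 0.0229]
tcp_rot: [[0.117, 0.993, 0.0], [0.993, -0.117, -0.0], [-0.0, 0.0, -1.0]]
force: [-0.3, 0.0, -2.2]
opening: 0.592
grasp_force: 29.9
```

send_rows(plan=[[255, 0, 0, 0.0015, 0], [255, 0, 0, 0.0005, 0], [255, 0, 0, 0, 0], [255, 0, 0, 0, 0]])

```text
time_s: 18.82
position: [0.517, -0.0467, 0.0208]
tcp_rot: [[0.117, 0.993, -0.0], [0.993, -0.117, 0.0], [0.0, -0.0, -1.0]]
force: [-0.6, 0.4, -1.1]
opening: 0.593
grasp_force: 29.9
```

send_rows(plan=[[255, 0, 0, 0.0006, 0], [255, 0, 0, 0, 0], [255, 0, 0, 0, 0]])

```text
time_s: 19.07
position: [0.5171, -0.0467, 0.0203]
tcp_rot: [[0.117, 0.993, 0.0], [0.993, -0.117, -0.0], [-0.0, 0.0, -1.0]]
force: [-0.4, 0.2, 0.5]
opening: 0.592
grasp_force: 29.9
```

send_rows(plan=[[255, 0, 0, 0.0004, 0], [255, 0, 0, 0, 0], [255, 0, 0, 0, 0]])

```text
time_s: 19.32
position: [0.5171, -0.0467, 0.0203]
tcp_rot: [[0.117, 0.993, 0.0], [0.993, -0.117, -0.0], [-0.0, 0.0, -1.0]]
force: [-1.2, -0.3, 4.1]
opening: 0.595
grasp_force: 29.9
```

It's seated, so I'll release and rise.

send_rows(plan=[[105, 0, 0, 0, 0], [95, 0, 0, 0, 0], [80, 0, 0, 0, 0], [50, 0, 0, 0, 0], [30, 0, 0, 0, 0], [30, 0, 0, 0, 0], [30, 0, 0, 0, 0], [30, 0, 0, -0.005, 0], [30, 0, 0, -0.01, 0], [30, 0, 0, -0.02, 0], [30, 0, 0, -0.025, 0], [30, 0, 0, -0.025, 0], [30, 0, 0, -0.025, 0], [30, 0, 0, -0.025, 0], [30, 0, 0, -0.02, 0], [30, 0, 0, -0.01, 0], [30, 0, 0, 0, 0], [30, 0, 0, 0, 0]])

```text
time_s: 20.82
position: [0.5169, -0.0466, 0.1852]
tcp_rot: [[0.117, 0.993, 0.001], [0.993, -0.117, -0.0], [-0.0, 0.001, -1.0]]
force: [-0.4, 0.3, -1.4]
opening: 0.881
grasp_force: 0.0
```

send_rows(plan=[[30, -0.01, 0, 0, 0], [30, -0.025, 0, 0, 0], [30, -0.025, 0, 0, 0], [30, -0.025, 0, 0, 0], [30, -0.025, 0, 0, 0], [30, -0.025, 0, 0, 0], [30, -0.025, 0, 0, 0], [30, -0.025, 0, 0, 0], [30, -0.02, 0, 0, 0], [30, -0.01, 0, 0, 0], [30, 0, 0, 0, 0], [30, 0, 0, 0, 0], [30, 0, 0, 0, 0]])

```text
time_s: 21.9
position: [0.4913, -0.2589, 0.1841]
tcp_rot: [[0.116, 0.993, -0.002], [0.993, -0.116, 0.002], [0.002, -0.002, -1.0]]
force: [0.2, 0.9, -0.9]
opening: 0.881
grasp_force: 0.0
```

```bash
python3 -c "
from h import *
delta(.5165,-.047,.0203)
p,P=cloud('top');cv2.imwrite('pics/end.png',p)
print('spool',rect(P,(.517,-.047),.034,.029,.046)); print('bar',rect(P,(.531,.099),.08,.015,.035))"
```

```text
t 21.9 pos [ 0.4913 -0.2589  0.1841] yaw 83.32 F [ 0.2  0.9 -0.9] open 0.881 g 0.0 tilt [-0.0017  0.002 ]
tool shift [0.2131 0.0007 0.1642] turn 0.0004
spool (623, array([517.1, -48.2,  51.5,  51.8,   1.1]), array([35. , 37.5, 40.3]))
bar (1344, array([531.5,  97.8, 100.7,  50. ,  83.2]), array([22.5, 25.3, 28.2]))
```

View pics/end.png

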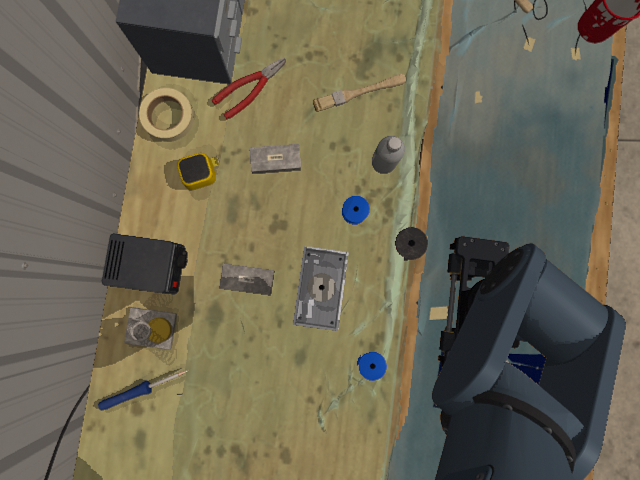

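The spool is at (321,288) in the tray with its top at z = 37 mm, so it is flat on the floor. The bar is flat at (246,280) and everything else is where it was.

```bash
python3 -c "
from rig import *
print(hand_in())"
```

```text
the job is handed in; nothing more can be done
None
```

The job is handed in: the bar weight lies flat on the bench left of the tray, the small spool stands flat on the tray's floor, and nothing else looked moved in the last picture.

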